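Hold a bottle's foot up to the phone camera

TASK

The phone on the table tripod is ready to photograph the underside of the stoppered bottle in the wooden rack for the shop's web page. The stopper is loose, so first take it out and set it down, without dropping it, in the low cork-lined tray; then draw the bottle straight up out of the rack, turn it onto its side and hold it up with its foot squarely facing the phone's lens, centred in front of it about 20 to 25 cm away. Finish while still holding it there, steady, and leave the other glassware and the gift box standing where they are.

Things in the scene. Friction and masses are not known exactly. Their poses are not given: they have to be found in the camera images.
- bottle: the bottle to show: round amber glass, in any of the rack's three places, the only one there with a mushroom-headed stopper. 106 mm tall without it, about 0.18 kg. Origin: centre of its foot, z up to the mouth. Straight body 54 mm across from 2 to 72 mm up, shoulder up to a 31 mm neck at 88 mm, lip 36 mm across from 101 to 106 mm, bore 25 mm
- stopper: the bottle's loose amber glass stopper, 43 mm tall, about 0.05 kg: round plug 21 mm across, 18 mm long, then a mushroom head, 40 mm across from 21 to 33 mm up, domed above. Origin: centre of the plug's underside, z up. It begins in the bottle, head resting on the lip (origin 88 mm above the foot), about 2 mm of play, and lifts straight out
- rack: wooden bottle rack, 378 mm (its y) by 100 mm (its x), fixed, yaw within 20 degrees. Origin: centre of its underside. The bottles stand on its base board, 12 mm above the table; bored upper board from 36 to 50 mm above the table, with three 60 mm holes at y = -105, 0 and +105 mm; end cheeks 50 mm high
- tray: low dark wooden counter tray lined with cork, fixed, 170 mm (its x) by 160 mm (its y), walls 6 mm thick and 14 mm high; the cork floor is 8 mm above the table. Origin: centre of its underside
- jar: in the rack, leave alone: straight amber glass jar with a flat wide lid, 54 mm across, 80 mm tall. Origin under its centre
- vase: in the rack, leave alone: amber glass bud vase without stopper, 54 mm foot tapering to an 18 mm neck, 120 mm tall. Origin under its centre
- tumbler_a: leave alone: clear glass tumbler, 72 mm across, 85 mm tall. Origin under its centre
- tumbler_b: leave alone: amber glass tumbler, 72 mm across, 75 mm tall. Origin under its centre
- bowl: leave alone: clear glass bowl, 110 mm across, 45 mm tall. Origin under its centre
- carafe: leave alone: clear glass carafe, 84 mm across, 150 mm tall. Origin under its centre
- inkpot: leave alone: small clear glass pot with a wide cap, 64 mm across, 63 mm tall. Origin under its centre
- giftbox: leave alone: square white gift box with a grey ribbon, 123 mm wide, 58 mm tall. Origin under its centre
- phone: upright phone clamped on a black table tripod, fixed, at the robot's left (+y) side of the table, its rear camera looking along its own -y, level, back over the table towards the rack; yaw within 15 degrees. Legs within 85 mm of its axis, column and phone 74 mm wide (its x), 364 mm tall. Origin: on the table under its centre
- lens (a point): the phone's lens, 305 mm above the table, 9 mm in front of the phone's axis; axes of the phone: it looks level along its own -y, x is across, z up
Mind the look-alikes: they are no part of the job. Several things have the shape of the tray; the one meant has the colours described above.

How it is judged:
On the way, in this order (a step that is already met when the one before it is completed fails the run):
1. the stopper rests in the tray, let go, while the bottle still stands in the rack (x of stopper in the frame of tray between -0.079 and 0.079 m and y of stopper in the frame of tray between -0.074 and 0.074 m and z of stopper in the frame of tray below 0.06 m and contact force between stopper and tray above 0.05 N and contact force between stopper and the fingers below 0.05 N and linear speed of stopper below 0.05 m/s and distance of bottle from where it was at the start of the episode below 0.015 m and angle between bottle's own z axis and vertical below 0.15 rad), for 0.2 s.
2. the bottle is drawn up, still upright (within 20 degrees), until its foot is clear of the rack (z of bottle in the frame of rack above 0.055 m and angle between bottle's own z axis and vertical below 0.35 rad and contact force between bottle and the fingers above 1 N and contact force between bottle and rack below 0.1 N), for 0.05 s.
At the end, for the whole second after the job is handed in: Only the fingers carry the bottle, steady (under 3 cm/s, 0.2 rad/s): foot 13 to 33 cm in front of the lens, within 6 cm of its line of sight sideways and in height, facing it within 30 degrees (bottle near level, mouth away). The stopper is let go, at rest inside the tray (x of bottle in the frame of lens between -0.06 and 0.06 m and z of bottle in the frame of lens between -0.06 and 0.06 m and y of bottle in the frame of lens between -0.33 and -0.13 m and angle between the z axis of bottle and the y axis of lens, either way round below 0.5236 rad and z of lens in the frame of bottle below -0.05 m and contact force between bottle and the fingers above 1 N and contact force between bottle and rack below 0.1 N and contact force between bottle and phone below 0.1 N and linear speed of bottle below 0.03 m/s and angular speed of bottle below 0.2 rad/s and x of stopper in the frame of tray between -0.079 and 0.079 m and y of stopper in the frame of tray between -0.074 and 0.074 m and z of stopper in the frame of tray below 0.06 m and contact force between stopper and tray above 0.05 N and contact force between stopper and the fingers below 0.05 N and linear speed of stopper below 0.05 m/s); the arm keeps its last pose, push and grip.
It fails at once if the stopper falls freely by more than about 25 mm (contact force between stopper and anything else below 0.01 N and linear speed of stopper above 0.7 m/s).
It fails at once if the jar or the vase in the rack is shifted by more than 30 mm or tipped by more than 17 degrees (distance of any of jar, vase from where it was at the start of the episode above 0.03 m or angle between any of jar, vase's own z axis and vertical above 0.3 rad).
It fails at once if other glassware or the gift box is shifted by more than 30 mm or tipped by more than 17 degrees (distance of any of tumbler_a, tumbler_b, bowl, carafe, inkpot, giftbox from where it was at the start of the episode above 0.03 m or angle between any of tumbler_a, tumbler_b, bowl, carafe, inkpot, giftbox's own z axis and vertical above 0.3 rad).
It also fails if it takes over 58 s, if anything falls off the work surface, if the arm or the gripper's body presses on something with over 40 N, if the wrist force passes 120 N, or if a joint passes its speed limit or range.

ROBOT

A 7-joint arm with a two-finger parallel gripper is mounted at the origin on the work surface. World frame = base frame: x ahead of the robot, y to its left, z up, the work surface at z = 0. Lengths are in m, angles in rad, forces in N, time in s.
With the tool pointing down it reaches from about 0.35 to 0.9 m from the base axis. Payload 8.1 kg.
Tool frame: the origin (TCP) lies midway between the tips of the shut fingers; the grasp point (between the pads) lies 19 mm behind it; z points along the fingers, y is the line along which they close (so a half turn about z gives the same grasp; the last joint's range is limited). The gripper opens to 92 mm and grips with 3 to 60 N. Pads are 19 mm wide; open, the fingers measure 130 mm over their backs; the gripper's body (75 mm by 190 mm) begins 47 mm behind the grasp point.
Start: joints at [1.086, 0.434, 0.025, 1.573, -0.012, 1.134, -0.075], TCP at [0.233, -0.58, 0.227] pointing down, gripper open.
Joint ranges: [-2.62, 2.62], [-0.44, 2.09], [-1.27, 1.32], [0.08, 2.57], [-1.32, 4.46], [0.12, 2], [-2.74, 2.74]. Speed limits (rad/s): [2.22, 2.22, 3.01, 3.01, 3.14, 3.14, 3.14].

INTERFACE

Orientations are given as a rotation vector (axis times angle).
In Python, from cell import arm gives the robot as it stands.
- The arm moves only by the tool carry_out, never from a script. Its arguments are lists of equal length, an entry for each row: "claw": the finger opening in cm, from 0 to 9.18; "delta_pos": the shift along the tool's x, y, z in cm, a list of three; "angular": the turn, a rotation vector about the tool's x, y, z in rad, a list of three. In form: {"claw": [claw, ...], "delta_pos": [[dx, dy, dz], ...], "angular": [[ax, ay, az], ...]}. A call has 1 to 20 rows; each row shifts and turns the commanded pose from where the row before left it, along the tool's axes as they then stand; what a row does not reach is not made up. A row lasts 1/10 s, in which the tool goes at most 50 mm and 8.59 degrees, less where a joint would pass 70% of its speed; a pose out of reach is approached as far as the arm can. A call with a gripper value outside its range is refused whole. The fingers move at their own pace and stop on an object; "force" is the grip in N (left out, the last holds). Time passes only in rows, so rows that do not move let the fingers close. It gives the time, the measured TCP pose, the force, the opening and the grip force at its end, in the units of the state.
- arm.observe(): the state, without advancing time (a new reading comes with each control period).
- arm.get_image(name): name is "scene" or "side" or "wrist"; returns a dict with "frame" (384x512x3 uint8, red, green, blue), "mtx" (3x3 intrinsics, pixels), "dist" ([k1, k2, p1, p2, k3] as OpenCV has them; the pictures are not rectified), "T" (4x4, takes a point from camera to world coordinates). Camera axes: x right, y down, z forward; pixel columns grow to the right and rows downward; lengths in m; the calibration is good to about 2 mm. A picture is of the moment at which its call begins. There is no depth.
- arm.sign_off(): hands the job in; it is judged then, once.
Trained networks look in a picture, given as the dict that the camera call returned (one of the last four; its "shot" number tells which), for a name from the list of things; names that differ only in an ending like _2 or _b are one class to them, and where a whole thing is asked for, a point or a joint stands for the part that bears it (a point fixed in the world has none). Each returns a list of dicts, best first, with "conf" (0 to 1); they miss things now and then, are a little off and sometimes report something else, mostly with a low value. They report only what shows in the picture. A call takes as long as a camera call. They do not tell look-alikes from the thing itself.
- arm.look_for(label, picture): "centre" ([column, row] as shares, 0 to 1, of the picture: columns of its width, rows of its height, amid what is visible of it).
- arm.trace(label, picture): "region" (384x512 bool, what is visible of it) and "centre" ([column, row] as shares, 0 to 1, of the picture: columns of its width, rows of its height, amid what is visible of it).
- arm.place_of(label, picture): "centre" ([column, row] as shares, 0 to 1, of the picture: columns of its width, rows of its height: a listed point, or the origin of a listed thing).
The state is a dict: "clock": time; "joints": joint angles; "dq": joint speeds; "joint_efforts": joint torques, N m; "position": TCP position; "ee_rot": TCP orientation; "force": force on the tool from outside, world axes, zero at the start; "ft_torque": the same for the moment, N m; "width": opening from 0.0 (shut) to 1.0 (fully open); "gripper_force": force on a finger pad.
Only numpy, scipy, OpenCV 4.12 (cv2) and the standard library are available. Lean on these libraries where they do the work, as an engineer would, in place of code of your own. Each camera call takes 0.05 s, during which the arm holds its last target. There are 200 camera calls.

## Working session

There is one attempt and no reset: what is moved stays moved. The work goes in short steps, Python scripts to look and compute and a tool call to move; the robot and the scene stay as the last step left them, time stands still between calls to the robot, and variables do not carry over. Pictures are saved under pics/ and viewed, at most 10 in all, crops included, and the job is handed in when it is done.

Besides the shell and the picture viewer there is one more tool, called after ">>>" as name(argument=value, ...) on one line, values as JSON. carry_out: Moves the arm, as the interface text tells. Its arguments: {"type":"object","properties":{"claw":{"type":"array","items":{"type":"number"}},"delta_pos":{"type":"array","items":{"type":"array","items":{"type":"number"}}},"angular":{"type":"array","items":{"type":"array","items":{"type":"number"}}},"force":{"type":"number"}},"required":["claw","delta_pos","angular"]}

```bash
mkdir -p pics; ls
python3 - <<'E'
from cell import arm
import cv2,numpy as np
s=arm.observe();print(s)
ims=[]
for n in("scene","side"):
    p=arm.get_image(n);ims.append(p["frame"]);print(n,p["mtx"].tolist(),p["dist"],p["T"].round(4).tolist())
    for l in("bottle","stopper","rack","tray","jar","vase","tumbler_a","bowl","carafe","inkpot","giftbox","phone","lens"):
        print(l,[(round(d["centre"][0]*512),round(d["centre"][1]*384),round(d["conf"],2)) for d in arm.place_of(l,p)])
    cv2.imwrite(f"pics/{n}0.png",cv2.resize(p["frame"][:,:,::-1],(800,600)))
E
```

```text
pics
{'clock': 0.0, 'joints': array([ 1.0864258 ,  0.43520091,  0.02498614,  1.57407648, -0.0116138 ,
        1.13398237, -0.07509501]), 'dq': array([ 9.87876545e-04,  3.41934018e-05,  1.14687351e-03, -4.17523716e-04,
       -1.53277889e-04,  4.42847719e-05,  8.38904228e-04]), 'joint_efforts': array([-3.92989050e-04, -6.67844439e+01,  9.84907262e-01, -3.14464831e+01,
       -6.06173929e-02,  4.26766207e-02,  1.64633962e-04]), 'position': array([ 0.23261351, -0.57956701,  0.2259668 ]), 'ee_rot': array([-3.08311817e+00, -5.95643848e-01,  6.54124194e-04]), 'force': array([-0.2875025 ,  1.11446731,  0.10498538]), 'ft_torque': array([-0.01702123,  0.00274688, -0.0002931 ]), 'gripper_force': 0.0, 'width': 0.9987837432808062}
scene [[456.46916312917716, 0.0, 263.21059413409944], [0.0, 456.46916312917716, 195.37164650616262], [0.0, 0.0, 1.0]] [-0.1840161  0.         0.         0.         0.       ] [[-0.3966, 0.4843, -0.7798, 1.6417], [0.9178, 0.2254, -0.3268, 0.5422], [0.0175, -0.8453, -0.5339, 0.9961], [0.0, 0.0, 0.0, 1.0]]
bottle [(292, 263, 0.58)]
stopper [(290, 240, 0.68)]
rack [(293, 2
[... 388 characters left out ...]
de [[432.75735599306074, 0.0, 248.78111701719186], [0.0, 432.75735599306074, 193.38022484391732], [0.0, 0.0, 1.0]] [-0.0095397  0.         0.         0.         0.       ] [[0.9223, -0.2697, 0.2769, 0.016], [-0.3865, -0.6281, 0.6754, -1.0842], [-0.0082, -0.7299, -0.6835, 1.3147], [0.0, 0.0, 0.0, 1.0]]
bottle [(250, 195, 0.69), (253, 198, 0.2)]
stopper [(253, 181, 0.48)]
rack [(252, 198, 0.58)]
tray [(277, 289, 0.56)]
jar [(262, 210, 0.47)]
vase [(243, 178, 0.67)]
tumbler_a [(308, 205, 0.79), (277, 290, 0.38)]
bowl [(345, 267, 0.86)]
carafe [(283, 175, 0.6), (277, 286, 0.26)]
inkpot [(209, 194, 0.59)]
giftbox [(301, 348, 0.9)]
phone [(207, 147, 0.79), (253, 194, 0.52)]
lens [(206, 147, 0.35)]
```

View pics/scene0.png

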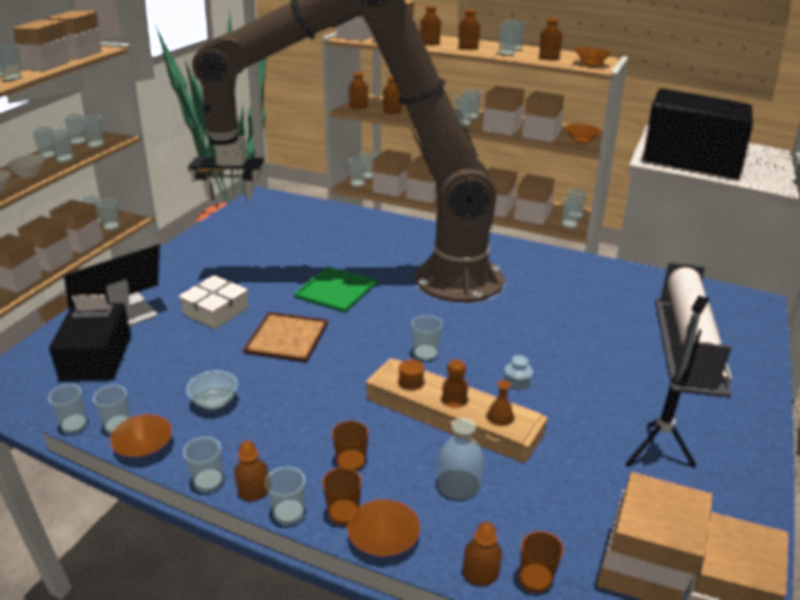

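View pics/side0.png

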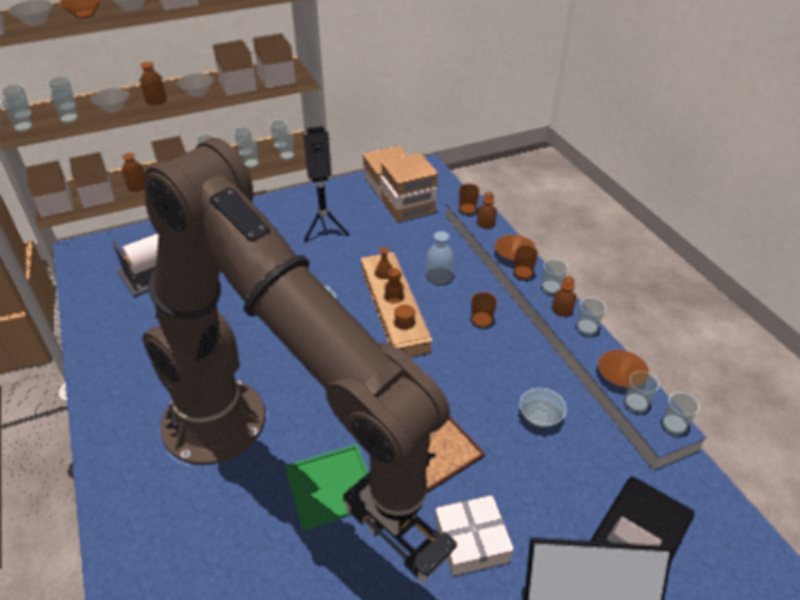

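Scene (800x600 view): two tray-shaped things are visible, the cork-lined dark one at (286,336) and the green one at (335,288). The cork one fits the description. The bottle with the mushroom stopper is in the rack's middle place at (455,382), with the jar at (411,375) and the vase at (502,403). The phone is at (685,340).

```bash
cat > h.py <<'E'
import numpy as np,cv2
from cell import arm
def ray(p,uv):
    n=cv2.undistortPoints(np.array([[uv]],float),p["mtx"],p["dist"])[0,0]
    d=p["T"][:3,:3]@np.array([n[0],n[1],1]);return p["T"][:3,3],d/np.linalg.norm(d)
def atz(p,uv,z):
    o,d=ray(p,uv);return o+d*(z-o[2])/d[2]
def tri(rs):
    A=sum(np.eye(3)-np.outer(d,d) for o,d in rs);b=sum((np.eye(3)-np.outer(d,d))@o for o,d in rs)
    return np.linalg.solve(A,b)
def uv(d): return np.array(d["centre"])*[512,384]
def proj(p,X):
    T=np.linalg.inv(p["T"]);r=cv2.Rodrigues(T[:3,:3])[0]
    return cv2.projectPoints(np.array(X,float).reshape(-1,3),r,T[:3,3],p["mtx"],p["dist"])[0][:,0]
E
python3 - <<'E'
from h import *
P={n:arm.get_image(n) for n in("scene","side")}
for l,z in(("bottle",.012),("stopper",.1),("rack",0),("tray",0),("jar",.012),("vase",.012),("tumbler_a",0),("bowl",0),("carafe",0),("inkpot",0),("giftbox",0),("phone",0),("lens",.305)):
    for n in P:
        for d in arm.place_of(l,P[n])[:2]: print(l,n,round(d["conf"],2),atz(P[n],uv(d),z).round(3))
# masks
for l in("tray","rack"):
  for n in P:
    for d in arm.trace(l,P[n])[:2]:
        c=max(cv2.findContours(d["region"].astype(np.uint8),0,1)[0],key=cv2.contourArea)
        b=cv2.boxPoints(cv2.minAreaRect(c)); q=cv2.approxPolyDP(c,6,True)[:,0]
        print(l,n,round(d["conf"],2),q.tolist(),[atz(P[n],x,.014 if l=="tray" else .05)[:2].round(3).tolist() for x in q.astype(float)])
f=P["scene"]["frame"]
cv2.imwrite("pics/crop.png",cv2.resize(f[160:320,140:380,::-1],(792,528),interpolation=cv2.INTER_CUBIC))
f=P["side"]["frame"]
cv2.imwrite("pics/crop2.png",cv2.resize(f[70:330,170:380,::-1],(484,600),interpolation=cv2.INTER_CUBIC))
E
```

```text
bottle scene 0.79 [0.547 0.188 0.012]
bottle scene 0.3 [0.563 0.289 0.012]
bottle side 0.72 [0.557 0.185 0.012]
stopper scene 0.65 [0.551 0.175 0.1  ]
stopper side 0.6 [ 0.696 -0.027  0.1  ]
stopper side 0.49 [0.541 0.193 0.1  ]
rack scene 0.7 [ 0.561  0.204 -0.   ]
rack scene 0.68 [ 0.438  0.148 -0.   ]
rack side 0.89 [0.555 0.169 0.   ]
tray scene 0.79 [ 0.452 -0.286 -0.   ]
tray scene 0.61 [ 0.196 -0.285 -0.   ]
tray side 0.9 [ 0.202 -0.284  0.   ]
tray side 0.86 [ 0.449 -0.28   0.   ]
jar scene 0.59 [0.539 0.085 0.012]
jar side 0.45 [0.541 0.08  0.012]
vase scene 0.88 [0.572 0.294 0.012]
vase scene 0.72 [ 0.428 -0.5    0.012]
vase side 0.6 [0.552 0.287 0.012]
tumbler_a scene 0.82 [0.749 0.04  0.   ]
tumbler_a scene 0.74 [0.352 0.039 0.   ]
tumbler_a side 0.82 [0.749 0.05  0.   ]
bowl scene 0.94 [ 0.732 -0.304 -0.   ]
bowl side 0.72 [ 0.721 -0.302  0.   ]
carafe scene 0.74 [0.728 0.257 0.   ]
carafe scene 0.61 [0.746 0.055 0.   ]
carafe side 0.76 [0.745 0.276 0.   ]
inkpot scene 0.71 [0.382 0.269 0.   ]
inkpot side 0.37 [0.396 0.292 0.   ]
giftbox side 0.81 [ 0.415 -0.519  0.   ]

[... 1054 characters left out ...]
0.002], [0.635, 0.045], [0.654, 0.209], [0.601, 0.236], [0.665, 0.281], [0.67, 0.376], [0.571, 0.386], [0.526, 0.371], [0.519, 0.313], [0.582, 0.315], [0.597, 0.28], [0.521, 0.259], [0.503, 0.211], [0.569, 0.214], [0.586, 0.176], [0.489, 0.113], [0.571, 0.086], [0.481, 0.02]]
rack side 0.78 [[231, 165], [247, 218], [274, 226], [259, 178], [265, 204], [255, 210], [240, 176], [243, 163]] [[0.527, 0.374], [0.466, 0.034], [0.547, -0.048], [0.609, 0.24], [0.565, 0.079], [0.513, 0.063], [0.536, 0.286], [0.583, 0.365]]
rack side 0.27 [[198, 81], [199, 145], [209, 138], [221, 149], [207, 126], [209, 84]] [[0.628, 1.184], [0.439, 0.578], [0.502, 0.614], [0.526, 0.506], [0.527, 0.717], [0.677, 1.124]]
```

View pics/crop.png

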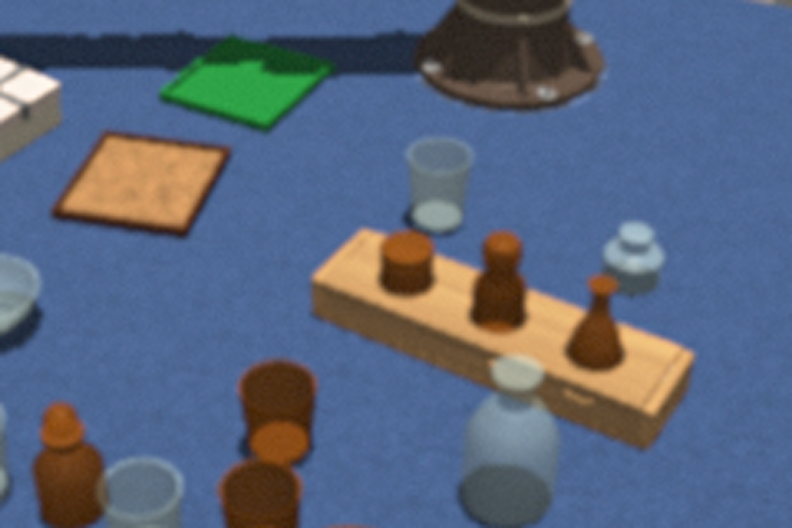

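The enlarged crop shows the mushroom-headed stopper on the bottle in the rack's middle hole, crop (500,250), and the cork-lined dark tray at crop (140,185). The green tray is the look-alike, and the other stoppered bottle, crop (60,430), is not in the rack.

```bash
cat >> h.py <<'E'
from scipy.spatial.transform import Rotation as R, Slerp
def down(yaw):  # tool down, tool y axis at azimuth yaw
    y=np.array([np.cos(yaw),np.sin(yaw),0]);z=np.array([0,0,-1.]);return R.from_matrix(np.c_[np.cross(y,z),y,z])
def plan(wps,claw,cur=None,step=.04,ang=.13):
    """wps: list of (pos,R). prints rows, returns the end pose"""
    s=arm.observe();p,r=(s["position"],R.from_rotvec(s["ee_rot"])) if cur is None else cur
    D=[];A=[]
    for P,Q in wps:
        P=np.array(P,float);a=(r.inv()*Q).magnitude()
        n=max(int(np.ceil(max(np.linalg.norm(P-p)/step,a/ang))),1)
        sl=Slerp([0,1],R.concatenate([r,Q]));p0=p
        for k in range(1,n+1):
            t=k/n;d=(r.inv().apply(p0+t*(P-p0)-p)*100).round(1);w=(r.inv()*sl(t)).as_rotvec().round(2)
            p=p+r.apply(d/100);r=r*R.from_rotvec(w);D.append(d.tolist());A.append((w+0).tolist())
    print(len(D));print('"claw":',[claw]*len(D));print('"delta_pos":',str(D).replace("-0.0,","0,").replace(" ",""));print('"angular":',str(A).replace(" ",""));print("end",p.round(4),r.as_rotvec().round(3))
    return p,r
E
python3 - <<'E'
from h import *
s=arm.observe();r=R.from_rotvec(s["ee_rot"]).as_matrix();print("toolaxes cols",r.round(2).tolist())
p=s["position"]
y=-0.106
a=down(y);b=down(y+np.pi);c=R.from_matrix(r)
q=min((a,b),key=lambda q:(c.inv()*q).magnitude())
print([(c.inv()*q).magnitude() for q in(a,b)])
plan([((.30,-.45,.32),c),((.45,-.05,.32),c*R.from_rotvec((c.inv()*q).as_rotvec()*.6)),((.551,.184,.28),q)],9)
E
```

```text
toolaxes cols [[0.93, 0.37, 0.0], [0.37, -0.93, -0.0], [-0.0, 0.0, -1.0]]
[1.0830715472161823, 2.0585211083986197]
23
"claw": [9, 9, 9, 9, 9, 9, 9, 9, 9, 9, 9, 9, 9, 9, 9, 9, 9, 9, 9, 9, 9, 9, 9]
"delta_pos": [[2.2,-1.9,-1.9],[2.2,-1.9,-1.8],[2.2,-1.9,-1.9],[2.3,-2.0,-1.9],[2.2,-1.9,-1.8],[2.6,-2.9,-0.0],[2.8,-2.7,-0.0],[2.9,-2.5,-0.0],[3.1,-2.3,-0.0],[3.3,-2.2,-0.0],[3.3,-2.0,-0.0],[3.4,-1.8,-0.0],[3.6,-1.5,-0.0],[3.6,-1.4,-0.0],[3.7,-1.1,-0.0],[3.8,-1.0,-0.0],[3.6,-0.5,0.6],[3.6,-0.2,0.5],[3.7,-0.1,0.6],[3.6,0.2,0.6],[3.6,0.5,0.5],[3.6,0.6,0.6],[3.5,0.9,0.6]]
"angular": [[0.0,0.0,0.0],[0.0,0.0,0.0],[0.0,0.0,0.0],[0.0,0.0,0.0],[0.0,0.0,0.0],[0.0,0.0,-0.06],[0.0,0.0,-0.06],[0.0,0.0,-0.06],[0.0,0.0,-0.06],[0.0,0.0,-0.06],[0.0,0.0,-0.05],[0.0,0.0,-0.06],[0.0,0.0,-0.06],[0.0,0.0,-0.06],[0.0,0.0,-0.06],[0.0,0.0,-0.06],[0.0,0.0,-0.06],[0.0,0.0,-0.06],[0.0,0.0,-0.07],[0.0,0.0,-0.06],[0.0,0.0,-0.06],[0.0,0.0,-0.06],[0.0,0.0,-0.06]]
end [0.551  0.1837 0.2797] [ 2.339  2.097 -0.   ]
```

>>> carry_out(claw=[9,9,9,9,9,9,9,9,9,9,9,9,9,9,9,9], delta_pos=[[2.2,-1.9,-1.9],[2.2,-1.9,-1.8],[2.2,-1.9,-1.9],[2.3,-2.0,-1.9],[2.2,-1.9,-1.8],[2.6,-2.9,0],[2.8,-2.7,0],[2.9,-2.5,0],[3.1,-2.3,0],[3.3,-2.2,0],[3.3,-2.0,0],[3.4,-1.8,0],[3.6,-1.5,0],[3.6,-1.4,0],[3.7,-1.1,0],[3.8,-1.0,0]], angular=[[0,0,0],[0,0,0],[0,0,0],[0,0,0],[0,0,0],[0,0,-0.06],[0,0,-0.06],[0,0,-0.06],[0,0,-0.06],[0,0,-0.06],[0,0,-0.05],[0,0,-0.06],[0,0,-0.06],[0,0,-0.06],[0,0,-0.06],[0,0,-0.06]])

```text
clock: 4.6
position: [0.4502, -0.0484, 0.32]
ee_rot: [2.731, 1.552, 0.001]
force: [0.6, 0.4, -0.2]
width: 0.977
gripper_force: 0.0
```

>>> carry_out(claw=[9,9,9,9,9,9,9,9,9], delta_pos=[[3.6,-0.5,0.6],[3.6,-0.2,0.5],[3.7,-0.1,0.6],[3.6,0.2,0.6],[3.6,0.5,0.5],[3.6,0.6,0.6],[3.5,0.9,0.6],[0,0,0],[0,0,0]], angular=[[0,0,-0.06],[0,0,-0.06],[0,0,-0.07],[0,0,-0.06],[0,0,-0.06],[0,0,-0.06],[0,0,-0.06],[0,0,0],[0,0,0]])

```text
clock: 5.5
position: [0.5508, 0.1843, 0.2792]
ee_rot: [-2.338, -2.098, 0.001]
force: [-0.1, 0.0, -0.4]
width: 0.979
gripper_force: 0.0
```

Run:
```python
from h import *
s=arm.observe();print(s["position"],s["ee_rot"],s["joints"].round(3))
w=arm.get_image("wrist");P={n:arm.get_image(n) for n in("scene","side")}
print(w["T"].round(3).tolist())
for l,z in(("stopper",.1),("bottle",.012),("jar",.012),("vase",.012),("rack",0)):
    for d in arm.place_of(l,w)[:2]: print(l,uv(d).round(),round(d["conf"],2),atz(w,uv(d),z).round(4))
for d in arm.trace("stopper",w)[:1]:
    print("mask",uv(d),d["region"].sum(),atz(w,uv(d),.125).round(4))
for n in P:
  for l,z in(("lens",.305),("phone",0)):
    for d in arm.place_of(l,P[n])[:1]: print(n,l,uv(d),atz(P[n],uv(d),z).round(3))
cv2.imwrite("pics/w1.png",w["frame"][:,:,::-1])
```

```text
[0.55080617 0.18427724 0.27923124] [-2.33762005e+00 -2.09790287e+00  1.29687064e-03] [ 0.018  0.395 -0.609  1.567  0.233  1.254 -0.736]
[[0.994, -0.103, -0.028, 0.558], [-0.107, -0.964, -0.246, 0.25], [-0.001, 0.247, -0.969, 0.436], [0.0, 0.0, 0.0, 1.0]]
stopper [256. 177.] 0.76 [0.5485 0.188  0.1   ]
bottle [255. 166.] 0.64 [0.5454 0.1901 0.012 ]
jar [256. 233.] 0.72 [0.5349 0.0794 0.012 ]
jar [257. 164.] 0.28 [0.5498 0.1918 0.012 ]
vase [260.  95.] 0.91 [0.5641 0.2925 0.012 ]
vase [258. 181.] 0.22 [0.5481 0.1661 0.012 ]
rack [257. 164.] 0.93 [0.5498 0.1903 0.    ]
mask [255.5904 183.0912] 1062 [0.5477 0.1859 0.125 ]
scene lens [437.504  207.7824] [0.485 0.593 0.305]
scene phone [419.7888 292.4928] [0.506 0.609 0.   ]
side lens [202.7008  94.8864] [0.485 0.596 0.305]
side phone [203.9808 148.4928] [0.47  0.607 0.   ]
```

View pics/w1.png

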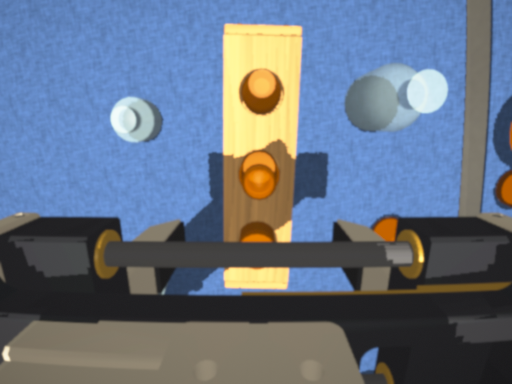

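The wrist view is above the rack: vase at (262,88), stopper head at (259,178), jar half hidden at (257,240), inkpot at (134,119), carafe at (395,98). The way down is clear.

>>> carry_out(claw=[9,9,9,9,9,9,9,9,7,4,3,3,3,3], delta_pos=[[0.3,-0.3,3],[0,0,3],[0,0,3],[0,0,3],[0,0,2.5],[0,0,1.6],[0,0,1.0],[0,0,0],[0,0,0],[0,0,0],[0,0,0],[0,0,0],[0,0,0],[0,0,0]], angular=[[0,0,0],[0,0,0],[0,0,0],[0,0,0],[0,0,0],[0,0,0],[0,0,0],[0,0,0],[0,0,0],[0,0,0],[0,0,0],[0,0,0],[0,0,0],[0,0,0]], force=12)

```text
clock: 7.55
position: [0.5484, 0.187, 0.1089]
ee_rot: [2.339, 2.097, 0.0]
force: [0.3, -0.3, -0.1]
width: 0.505
gripper_force: 0.0
```

>>> carry_out(claw=[3,3,3,3], delta_pos=[[0,0,0],[0,0,0],[0,0,0],[0,0,0]], angular=[[0,0,0],[0,0,0],[0,0,0],[0,0,0]])

```text
clock: 7.95
position: [0.5486, 0.187, 0.1089]
ee_rot: [2.339, 2.097, 0.001]
force: [1.4, -0.5, 1.8]
width: 0.431
gripper_force: 12.0
```

Run:
```python
from h import *
q=R.from_rotvec([2.339,2.097,0])
c=((.5486,.187,.1089),q)
c=(np.array(c[0]),q)
c=plan([((.5486,.187,.1689),q),],3,cur=c,step=.02)
c=plan([((.5486,.187,.2489),q),((.53,.0,.26),q),((.451,-.283,.16),q)],3,cur=c,step=.04)
```

```text
3
"claw": [3, 3, 3]
"delta_pos": [[0,0.0,-2.0],[0,0.0,-2.0],[0,0.0,-2.0]]
"angular": [[0.0,0.0,0.0],[0.0,0.0,0.0],[0.0,0.0,0.0]]
end [0.5486 0.187  0.1689] [2.339 2.097 0.   ]
16
"claw": [3, 3, 3, 3, 3, 3, 3, 3, 3, 3, 3, 3, 3, 3, 3, 3]
"delta_pos": [[0,0.0,-2.7],[0,0.0,-2.6],[0,0.0,-2.7],[-3.8,0.0,-0.2],[-3.7,0.1,-0.2],[-3.8,0.0,-0.3],[-3.7,0.1,-0.2],[-3.8,0,-0.2],[-3.6,-0.6,1.2],[-3.6,-0.6,1.3],[-3.7,-0.6,1.2],[-3.6,-0.6,1.3],[-3.6,-0.6,1.2],[-3.6,-0.6,1.3],[-3.7,-0.6,1.2],[-3.6,-0.6,1.3]]
"angular": [[0.0,0.0,0.0],[0.0,0.0,0.0],[0.0,0.0,0.0],[0.0,0.0,0.0],[0.0,0.0,0.0],[0.0,0.0,0.0],[0.0,0.0,0.0],[0.0,0.0,0.0],[0.0,0.0,0.0],[0.0,0.0,0.0],[0.0,0.0,0.0],[0.0,0.0,0.0],[0.0,0.0,0.0],[0.0,0.0,0.0],[0.0,0.0,0.0],[0.0,0.0,0.0]]
end [ 0.4509 -0.2832  0.16  ] [2.339 2.097 0.   ]
```

>>> carry_out(claw=[3,3,3,3,3,3,3,3,3,3,3,3,3,3,3,3,3,3,3,3], delta_pos=[[0,0,-1],[0,0,-2],[0,0,-2],[0,0,-3],[0,0,-3],[0,0,-3],[-2,0,-0.2],[-3.8,0,-0.2],[-3.7,0.1,-0.2],[-3.8,0,-0.3],[-3.7,0.1,0],[-3.8,0,0],[-3.6,-0.6,1.2],[-3.6,-0.6,1.3],[-3.7,-0.6,1.2],[-3.6,-0.6,1.3],[-3.6,-0.6,1.2],[-3.6,-0.6,1.3],[-2.7,-0.6,1.2],[-2.6,-0.6,1.3]], angular=[[0,0,0],[0,0,0],[0,0,0],[0,0,0],[0,0,0],[0,0,0],[0,0,0],[0,0,0],[0,0,0],[0,0,0],[0,0,0],[0,0,0],[0,0,0],[0,0,0],[0,0,0],[0,0,0],[0,0,0],[0,0,0],[0,0,0],[0,0,0]])

```text
clock: 9.95
position: [0.4499, -0.2843, 0.1578]
ee_rot: [-2.34, -2.096, -0.0]
force: [-0.1, -0.5, -0.7]
width: 0.428
gripper_force: 12.0
```

Run:
```python
from h import *
s=arm.observe();print(s["position"],s["ee_rot"],s["joints"].round(3),s["width"],s["gripper_force"])
w=arm.get_image("wrist")
for l,z in(("tray",.0),):
    for d in arm.place_of(l,w)[:2]: print(l,uv(d).round(),round(d["conf"],2),atz(w,uv(d),z).round(4))
cv2.imwrite("pics/w2.png",w["frame"][:,:,::-1])
```

```text
[ 0.44986222 -0.2842954   0.15778964] [-2.33972550e+00 -2.09634133e+00 -9.16489730e-05] [ 0.803  0.399 -0.448  1.857  0.211  0.932  0.149] 0.42786402239822174 12.000690420682076
tray [258. 184.] 0.97 [ 0.45   -0.2849  0.    ]
tray [ 56. 204.] 0.74 [ 0.2014 -0.2825  0.    ]
```

View pics/w2.png

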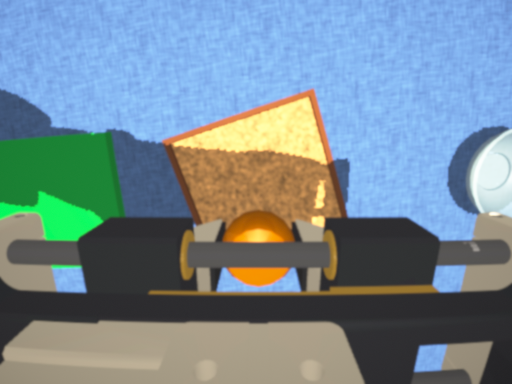

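The stopper is held between the fingers at (258,248), over the middle of the cork tray, whose centre is at (258,184) at (0.450, -0.285).

>>> carry_out(claw=[3,3,3,3,3,3,3,3,3], delta_pos=[[0,0,2.5],[0,0,3],[0,0,3],[0,0,2.5],[0,0,1.5],[0,0,0.8],[0,0,0.4],[0,0,0.2],[0,0,0]], angular=[[0,0,0],[0,0,0],[0,0,0],[0,0,0],[0,0,0],[0,0,0],[0,0,0],[0,0,0],[0,0,0]])

```text
clock: 10.95
position: [0.451, -0.2832, 0.0193]
ee_rot: [2.339, 2.097, 0.0]
force: [-0.0, 0.3, 0.3]
width: 0.43
gripper_force: 12.0
```

>>> carry_out(claw=[3,3], delta_pos=[[0,0,0.1],[0,0,0.1]], angular=[[0,0,0],[0,0,0]])

```text
clock: 11.15
position: [0.4509, -0.2834, 0.0173]
ee_rot: [2.339, 2.096, 0.0]
force: [0.1, 0.5, -1.3]
width: 0.431
gripper_force: 12.0
```

Near contact, so I open slowly and wait.

>>> carry_out(claw=[4.2,4.6,5.2,6,7,8,9,9,9,9], delta_pos=[[0,0,0],[0,0,0],[0,0,0],[0,0,0],[0,0,0],[0,0,0],[0,0,0],[0,0,0],[0,0,0],[0,0,0]], angular=[[0,0,0],[0,0,0],[0,0,0],[0,0,0],[0,0,0],[0,0,0],[0,0,0],[0,0,0],[0,0,0],[0,0,0]])

```text
clock: 12.15
position: [0.4506, -0.2832, 0.0167]
ee_rot: [2.339, 2.097, -0.0]
force: [0.1, 0.1, -0.0]
width: 0.977
gripper_force: 0.0
```

>>> carry_out(claw=[9,9,9,9,9,9,9], delta_pos=[[0,0,-1],[0,0,-2],[0,0,-3],[0,0,-4],[0,0,-4],[0,0,-4],[0,0,-4]], angular=[[0,0,0],[0,0,0],[0,0,0],[0,0,0],[0,0,0],[0,0,0],[0,0,0]])

```text
clock: 12.85
position: [0.4503, -0.2828, 0.2393]
ee_rot: [2.338, 2.097, 0.0]
force: [0.9, -0.6, -0.6]
width: 0.981
gripper_force: 0.0
```

Run:
```python
from h import *
s=arm.observe();print(s["position"],s["ee_rot"])
w=arm.get_image("wrist")
for l in("stopper","tray"):
    for d in arm.trace(l,w)[:2]: print(l,uv(d).round(),round(d["conf"],2),d["region"].sum(),atz(w,uv(d),.02).round(3))
for n in("scene","side"):
    p=arm.get_image(n)
    for d in arm.trace("phone",p)[:1]:
        m=d["region"];print(n,round(d["conf"],2))
        for r in range(0,384,6):
            c=np.where(m[r])[0]
            if len(c): print((r,c.min(),c.max()),end="")
        print()
    f=p["frame"]
    cv2.imwrite(f"pics/ph_{n}.png",cv2.resize(f[150:310,390:500,::-1] if n=="scene" else f[70:160,170:250,::-1],None,fx=4 if n=="scene" else 6,fy=4 if n=="scene" else 6,interpolation=cv2.INTER_CUBIC)[:640])
a=cv2.imread("pics/ph_scene.png");b=cv2.imread("pics/ph_side.png");W=cv2.resize(w["frame"][::,:,::-1],(384,288))
o=np.zeros((600,800,3),np.uint8);a=a[:600,:416];o[:a.shape[0],:a.shape[1]]=a
b=cv2.resize(b,(350,394))[:300];o[:b.shape[0],416:766]=b;o[305:593,416:800]=W
cv2.imwrite("pics/mix.png",o)
```

```text
[ 0.45026482 -0.28276077  0.23930161] [2.33837387e+00 2.09714501e+00 4.20871553e-04]
stopper [257. 177.] 0.96 733 [ 0.448 -0.286  0.02 ]
tray [258. 159.] 0.97 12988 [ 0.452 -0.262  0.02 ]
tray [ 94. 177.] 0.88 10087 [ 0.22  -0.262  0.02 ]
scene 0.78
(192, np.int64(446), np.int64(452))(198, np.int64(443), np.int64(449))(204, np.int64(442), np.int64(447))(210, np.int64(439), np.int64(446))(216, np.int64(438), np.int64(447))(222, np.int64(437), np.int64(446))(228, np.int64(436), np.int64(444))(234, np.int64(435), np.int64(442))(240, np.int64(432), np.int64(440))(246, np.int64(429), np.int64(437))(252, np.int64(427), np.int64(434))(258, np.int64(426), np.int64(432))(264, np.int64(424), np.int64(431))(270, np.int64(417), np.int64(431))(276, np.int64(417), np.int64(433))(282, np.int64(412), np.int64(436))(288, np.int64(408), np.int64(441))(294, np.int64(401), np.int64(443))
```

View pics/mix.png

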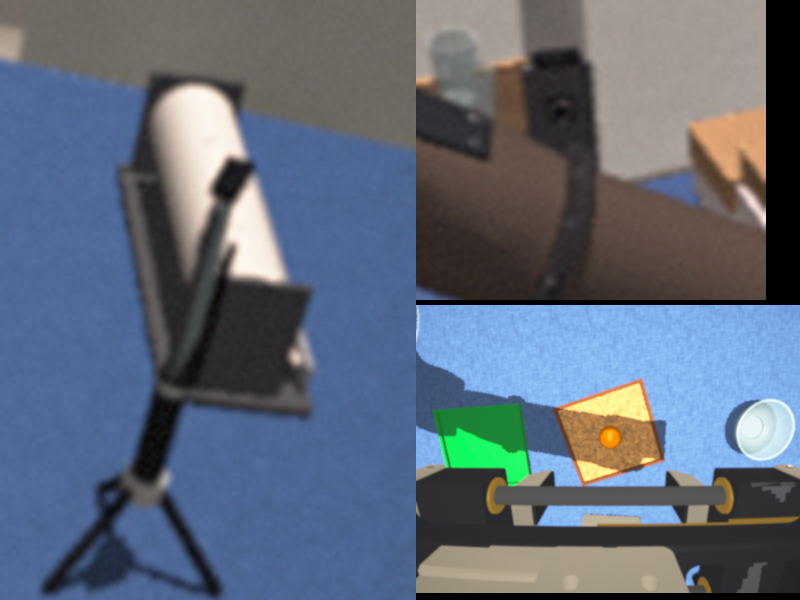

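The stopper stands in the middle of the cork tray, at (610,437) in the mixed view. The phone's black face with its lens shows in the side view at (562,105). Next I fit a simple kinematic model to check whether the final pose can be reached.

```bash
cat > k.py <<'E'
from h import *
from scipy.optimize import least_squares
import itertools
S=[([1.0864,.4352,.025,1.5741,-.0116,1.134,-.0751],[.2326,-.5796,.226],[-3.0831,-.5956,.0007]),
([.018,.395,-.609,1.567,.233,1.254,-.736],[.5508,.1843,.2792],[-2.3376,-2.0979,.0013]),
([.803,.399,-.448,1.857,.211,.932,.149],[.4499,-.2843,.1578],[-2.3397,-2.0963,-.0001])]
o=arm.observe();S.append((o["joints"].tolist(),o["position"].tolist(),o["ee_rot"].tolist()))
def fk(j,s,x):
    # x: base yaw, tool yaw, d1,d3,d5,d7, offsets a(x) at 2,4,6
    r=R.from_euler("z",x[0]);p=np.array([0,0,x[2]])
    for i,(ax,L,a) in enumerate([("z",0,x[6]),("y",0,0),("z",x[3],x[7]),("y",0,-x[7] if 0 else x[8]),("z",x[4],x[9]),("y",0,0),("z",0,0)]):
        r=r*R.from_euler(ax,s[i]*j[i]);p=p+r.apply([a,0,L])
    r=r*R.from_euler("z",x[1]);p=p+r.apply([0,0,x[5]]);return p,r
def res(x,s):
    e=[]
    for j,P,v in S:
        p,r=fk(j,s,x);e+=list((p-P)*3)+list((R.from_rotvec(v).inv()*r).as_rotvec())
    return np.array(e+list(.003*x[6:]))
def fit():
    best=None
    for c in itertools.product([1,-1],repeat=4):
        s=[c[0],1,c[1],1,c[2],1,c[3]]
        for t in(-1.57,0,1.57,3.14):
            f=least_squares(res,[0,t,.33,.4,.4,.25,0,0,0,0],args=(s,))
            if best is None or f.cost<best[0]: best=(f.cost,s,f.x)
    return best
if __name__=="__main__":
    b=fit();print(b[0],b[1],b[2].round(3))
    _,s,x=b
    lo=np.array([-2.62,-.44,-1.27,.08,-1.32,.12,-2.74]);hi=np.array([2.62,2.09,1.32,2.57,4.46,2,2.74])
    rng=np.random.default_rng(0)
    for az in(.0,.2,-.2): # tool z heading off +y
      y=np.array([np.cos(az),np.sin(az),0]);xx=np.array([0,0,1.]);M=R.from_matrix(np.c_[xx,y,np.cross(xx,y)])
      n=0
      for k in range(12):
        q0=np.array(S[1][0]) if k==0 else rng.uniform(lo,hi)
        def g(q):
            p,r=fk(q,s,x);return np.r_[(p-[.49,.31,.305])*3,(M.inv()*r).as_rotvec()]
        f=least_squares(g,q0,bounds=(lo,hi))
        if f.cost<1e-6: n+=1;print(az,k,f.x.round(2))
      print(az,n)
E
python3 k.py
```

```text
0.00029648387984674624 [-1, 1, -1, 1, -1, 1, -1] [-0.086  1.484 -0.508  0.608  0.427 -0.352  0.017 -0.039  0.086 -0.08 ]
0.0 0
0.2 0
-0.2 0
```

```bash
sed -i 's/return np.array(e+list(.003\*x\[6:\]))/return np.array(e+list(.003*x[6:])+[.5*(x[2]-D1)])/; s/^import itertools/import itertools,sys\nD1=float(sys.argv[1])/' k.py
python3 - <<'E'
from h import *
p=arm.get_image("scene")
for z in(.15,.2,.25,.3,.35): print(z,(proj(p,[0,0,z])*800/512).round())
E
for d in .2 .27; do python3 k.py $d; done
```

```text
0.15 [[463. 230.]]
0.2 [[464. 213.]]
0.25 [[465. 196.]]
0.3 [[466. 178.]]
0.35 [[467. 160.]]
0.0002999823323758229 [-1, 1, -1, 1, -1, 1, -1] [-0.086  1.484  0.2    0.601  0.428  0.348  0.022 -0.041  0.092 -0.084]
0.0 0 [ 0.59  0.84 -1.24  2.   -1.32  0.73  0.76]
0.0 1 [-0.6   0.8   0.71  1.91  4.46  2.    0.87]
0.0 4 [-0.6   0.8   0.72  1.91  4.46  2.    0.87]
0.0 5 [ 0.6   0.85 -1.27  2.01 -1.3   0.71  0.75]
0.0 6 [ 0.6   0.85 -1.27  2.01 -1.3   0.71  0.75]
0.0 9 [ 0.6   0.86 -1.27  2.01 -1.3   0.71  0.74]
0.0 10 [-0.6   0.8   0.72  1.91  4.46  2.    0.87]
0.0 11 [ 0.59  0.84 -1.25  2.   -1.32  0.72  0.76]
0.0 8
0.2 0 [ 0.49  0.86 -1.11  1.88 -1.1   0.96  0.61]
0.2 2 [ 0.29  0.72 -0.74  1.86 -1.27  1.21  0.73]
0.2 7 [ 0.22  0.69 -0.62  1.85 -1.32  1.28  0.75]
0.2 8 [ 0.31  0.73 -0.77  1.86 -1.26  1.19  0.72]
0.2 4
-0.2 1 [-0.69  0.82  0.85  2.03  4.28  2.    0.86]
-0.2 5 [-0.69  0.82  0.84  2.03  4.28  1.99  0.86]
-0.2 7 [-0.57  0.69  0.59  2.05  4.35  1.78  0.92]
-0.2 9 [ 0.02  0.54 -0.33  2.08  4.46  1.24  1.01]
-0.2 4
0.0003010289737274852 [-1, 1, -1, 1, -1, 1, -1] [-0.086  1.484  0.27   0.6    0.428  0.417  0.023 -0.041  0.093 -0.084]
0.0 0 [ 0.72  1.05 -1.26  2.04 -1.07  0.69  0.73]
0.0 5 [ 0.5   0.84 -0.84  2.01 -1.32  1.03  0.94]
0.0 2
0.2 0 [ 0.5   0.93 -0.9   1.86 -1.04  1.11  0.72]
0.2 1 [ 0.65  1.09 -1.2   1.89 -0.8   0.89  0.53]
0.2 2 [ 0.06  0.8  -0.18  1.82 -1.32  1.57  0.94]
0.2 7 [ 0.06  0.8  -0.18  1.82 -1.32  1.57  0.94]
0.2 8 [ 0.06  0.8  -0.19  1.82 -1.32  1.56  0.94]
0.2 5
-0.2 0
```

```bash
cat > ik.py <<'E'
import sys;sys.argv=["k",".25"]
from k import *
b=fit();_,s,x=b
lo=np.array([-2.62,-.44,-1.27,.08,-1.32,.12,-2.74])+.05;hi=np.array([2.62,2.09,1.32,2.57,4.46,2,2.74])-.05
def final(az,al,foot,hg=.065):
    f=np.array([-np.sin(az),np.cos(az),0]);up=np.array([0,0,1.])
    z=f*np.cos(al)-up*np.sin(al);xx=up*np.cos(al)+f*np.sin(al);y=np.cross(z,xx)
    return foot-hg*f+.019*z,R.from_matrix(np.c_[xx,y,z])
def solve(q0,P,M):
    f=least_squares(lambda q:np.r_[(fk(q,s,x)[0]-P)*3,(M.inv()*fk(q,s,x)[1]).as_rotvec(),.002*(q-q0)],q0,bounds=(lo,hi));return f.cost,f.x
def grasp(yaw,al,xy,z=.077):
    y=np.array([np.cos(yaw),np.sin(yaw),0]);f=np.array([-y[1],y[0],0]);up=np.array([0,0,1.])
    zz=-up*np.cos(al)-f*np.sin(al);xx=np.cross(y,zz)
    return np.array([*xy,z])+.019*zz,R.from_matrix(np.c_[xx,y,zz])
E
python3 - <<'E'
from ik import *
L=np.array([.485,.594,.305]);q=np.array(S[1][0])
for al in(0,.2,.35,.45):
  g=grasp(-.12,al,(.549,.187));c,qg=solve(q,*g);c2,ql=solve(qg,g[0]+[0,0,.2],g[1])
  for ps in(-.2,0,.2):
    for az in(ps,ps+.15):
      foot=L+.22*np.array([np.sin(ps),-np.cos(ps),0])
      P,M=final(az,al,foot)
      # continuous path
      qq=ql;rs=Slerp([0,1],R.concatenate([g[1],M]));mx=0
      for t in np.linspace(.1,1,10):
        c,qq=solve(qq,(g[0]+[0,0,.2])*(1-t)+P*t,rs(t));mx=max(mx,c)
      print(al,ps,round(az,2),"%.0e %.0e"%(c2,mx),qq.round(2) if mx<1e-3 else "-")
E
```

```text
0 -0.2 -0.2 7e-07 2e-02 -
0 -0.2 -0.05 7e-07 3e-03 -
0 0 0 7e-07 2e-07 [ 0.63  0.95 -1.22  2.04 -1.24  0.71  0.82]
0 0 0.15 7e-07 1e-07 [ 0.6   1.03 -1.22  1.93 -0.95  0.81  0.6 ]
0 0.2 0.2 7e-07 1e-07 [ 0.56  1.09 -1.22  1.79 -0.8   0.88  0.46]
0 0.2 0.35 7e-07 1e-07 [ 0.49  1.15 -1.21  1.65 -0.64  1.04  0.33]
0.2 -0.2 -0.2 6e-07 1e-02 -
0.2 -0.2 -0.05 6e-07 4e-04 [ 0.65  0.69 -1.22  2.12 -1.27  0.66  0.69]
0.2 0 0 6e-07 2e-07 [ 0.63  0.78 -1.22  2.03 -1.11  0.67  0.58]
0.2 0 0.15 6e-07 1e-07 [ 0.59  0.86 -1.2   1.92 -0.85  0.8   0.43]
0.2 0.2 0.2 6e-07 1e-07 [ 0.54  0.94 -1.18  1.78 -0.72  0.87  0.32]
0.2 0.2 0.35 6e-07 1e-07 [ 0.47  0.99 -1.13  1.64 -0.6   1.06  0.26]
0.35 -0.2 -0.2 5e-07 4e-03 -
0.35 -0.2 -0.05 5e-07 2e-07 [ 0.56  0.5  -1.07  2.11 -1.27  0.73  0.58]
0.35 0 0 5e-07 2e-07 [ 0.59  0.63 -1.14  2.   -1.03  0.7   0.43]
0.35 0 0.15 5e-07 1e-07 [ 0.55  0.72 -1.12  1.89 -0.81  0.83  0.33]
0.35 0.2 0.2 5e-07 1e-07 [ 0.5   0.81 -1.11  1.76 -0.67  0.89  0.24]
0.35 0.2 0.35 5e-07 1e-07 [ 0.43  0.88 -1.08  1.62 -0.55  1.07  0.2 ]
0.45 -0.2 -0.2 5e-07 7e-04 [ 0.65  0.36 -1.22  2.15 -1.27  0.58  0.4 ]
0.45 -0.2 -0.05 5e-07 2e-07 [ 0.49  0.4  -0.97  2.08 -1.2   0.76  0.47]
0.45 0 0 5e-07 2e-07 [ 0.54  0.53 -1.06  1.98 -0.98  0.74  0.34]
0.45 0 0.15 5e-07 1e-07 [ 0.51  0.64 -1.06  1.88 -0.77  0.85  0.27]
0.45 0.2 0.2 5e-07 1e-07 [ 0.47  0.74 -1.06  1.75 -0.63  0.91  0.18]
0.45 0.2 0.35 5e-07 9e-08 [ 0.4   0.81 -1.04  1.61 -0.51  1.07  0.15]
```

Run:
```python
from ik import *
q=R.from_rotvec([2.3384,2.0971,0.0004])
P,M=grasp(-.12,.35,(.549,.188),.077);print(P)
c=plan([((.46,-.22,.29),q),((.53,.08,.30),q*R.from_rotvec((q.inv()*M).as_rotvec()*.5)),(P+[0,0,.16],M)],9)
print(P-c[0])
```

```text
[0.54822007 0.18153179 0.05915192]
15
"claw": [9, 9, 9, 9, 9, 9, 9, 9, 9, 9, 9, 9, 9, 9, 9]
"delta_pos": [[2.1,0.1,-1.8],[2.1,0.1,-1.8],[2.2,0.1,-1.8],[3.8,0.5,-0.1],[3.8,0.4,-0.2],[3.8,0.5,-0.3],[3.8,0.5,-0.4],[3.8,0.4,-0.5],[3.8,0.5,-0.5],[3.8,0.4,-0.6],[3.7,0.5,-0.7],[2.9,0.2,1.5],[3.0,0.1,1.4],[3.0,0.2,1.3],[3.1,0.1,1.1]]
"angular": [[0.0,0.0,0.0],[0.0,0.0,0.0],[0.0,0.0,0.0],[0.0,-0.02,0.0],[0.0,-0.02,0.0],[0.0,-0.03,0.0],[0.0,-0.02,0.0],[0.0,-0.02,0.0],[0.0,-0.02,0.0],[0.0,-0.02,0.0],[0.0,-0.03,0.01],[0.0,-0.04,0.0],[0.0,-0.05,0.0],[0.0,-0.04,0.0],[0.0,-0.04,0.0]]
end [0.548  0.1819 0.2191] [ 2.158  1.916 -0.381]
[ 0.00018414 -0.00037321 -0.15995552]
```

>>> carry_out(claw=[9,9,9,9,9,9,9,9,9,9,9,9,9,9,9,9], delta_pos=[[2.1,0.1,-1.8],[2.1,0.1,-1.8],[2.2,0.1,-1.8],[3.8,0.5,-0.1],[3.8,0.4,-0.2],[3.8,0.5,-0.3],[3.8,0.5,-0.4],[3.8,0.4,-0.5],[3.8,0.5,-0.5],[3.8,0.4,-0.6],[3.7,0.5,-0.7],[2.9,0.2,1.5],[3.0,0.1,1.4],[3.0,0.2,1.3],[3.1,0.1,1.1],[0,0,0]], angular=[[0,0,0],[0,0,0],[0,0,0],[0,-0.02,0],[0,-0.02,0],[0,-0.03,0],[0,-0.02,0],[0,-0.02,0],[0,-0.02,0],[0,-0.02,0],[0,-0.03,0.01],[0,-0.04,0],[0,-0.05,0],[0,-0.04,0],[0,-0.04,0],[0,0,0]])

```text
clock: 14.85
position: [0.5464, 0.1861, 0.215]
ee_rot: [2.15, 1.925, -0.388]
force: [0.2, -0.1, 0.3]
width: 0.982
gripper_force: 0.0
```

Run:
```python
from ik import *
s=arm.observe();print(s["position"],s["ee_rot"],s["joints"].round(2))
w=arm.get_image("wrist")
for l,z in(("bottle",.012),("jar",.012),("vase",.012),("rack",0)):
    for d in arm.place_of(l,w)[:1]: print(l,uv(d).round(),round(d["conf"],2),atz(w,uv(d),z).round(4))
for d in arm.trace("bottle",w)[:1]:
    c,r=cv2.minEnclosingCircle(np.argwhere(d["region"])[:,::-1].astype(np.float32)); print("mask",uv(d),d["region"].sum(),c,r)
print("proj foot,lip centre",proj(w,[[.549,.187,.012],[.549,.187,.118]]).round())
P,M=grasp(-.12,.35,(.549,.188),.077)
c=plan([(P,M)],9,step=.03)
cv2.imwrite("pics/w3.png",w["frame"][:,:,::-1])
```

```text
[0.54638668 0.18610201 0.21495874] [ 2.15037835  1.92507067 -0.38833189] [-0.2   0.57 -0.6   1.53  0.53  1.45 -1.04]
bottle [261. 121.] 0.58 [0.5487 0.1864 0.012 ]
jar [259. 191.] 0.71 [0.5346 0.0861 0.012 ]
vase [269.  21.] 0.65 [0.5674 0.2914 0.012 ]
rack [262. 116.] 0.65 [0.5495 0.1886 0.    ]
mask [261.5808 139.6992] 3136 (265.0, 140.5821990966797) 36.63691329956055
proj foot,lip centre [[261. 121.]
 [262. 161.]]
6
"claw": [9, 9, 9, 9, 9, 9]
"delta_pos": [[0.9,0,2.5],[1.0,-0.1,2.5],[0.9,0.0,2.6],[1.0,0,2.5],[0.9,0,2.5],[1.0,-0.1,2.5]]
"angular": [[0.0,0.0,0.0],[0.0,0.0,0.0],[0.0,0.0,0.0],[0.0,0.0,0.0],[0.0,0.0,0.0],[0.0,0.0,0.0]]
end [0.5481 0.1821 0.0593] [ 2.159  1.911 -0.379]
```

View pics/w3.png

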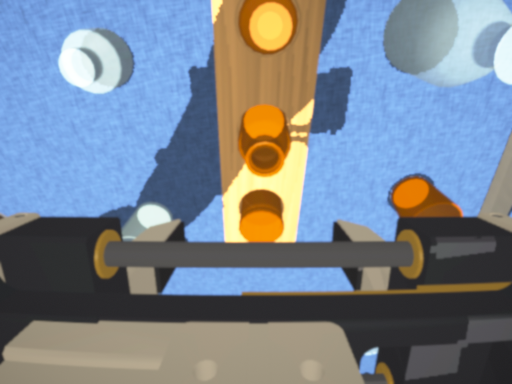

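The wrist view shows the open bottle in the rack's middle place, mouth at (265,155), in line with the fingers. The vase at (270,25) and the jar at (262,215) are clear of them.

>>> carry_out(claw=[9,9,9,9,9,9,9,9], delta_pos=[[0,0,0],[0.7,0,2.0],[1.0,0,2.8],[1.0,0,2.8],[1.0,0,2.7],[0.8,0,2.2],[0.5,0,1.3],[0,0,0]], angular=[[0,0,0],[0,0,0],[0,0,0],[0,0,0],[0,0,0],[0,0,0],[0,0,0],[0,0,0]])

```text
clock: 15.95
position: [0.5485, 0.1801, 0.072]
ee_rot: [2.157, 1.914, -0.383]
force: [-0.4, -0.9, -0.3]
width: 0.983
gripper_force: 0.0
```

Run:
```python
from ik import *
s=arm.observe();print(s["position"],s["ee_rot"],s["force"])
P,M=grasp(-.12,.35,(.549,.188),.077);print(P,M.as_rotvec())
plan([(P,M)],9,step=.03)
```

```text
[0.54854449 0.18010647 0.07201441] [ 2.15736514  1.9136052  -0.38329503] [-0.43827544 -0.94271054 -0.26775113]
[0.54822007 0.18153179 0.05915192] [ 2.15860005  1.91395321 -0.38165909]
1
"claw": [9]
"delta_pos": [[0.6,0,1.2]]
"angular": [[0.0,0.0,0.0]]
end [0.5487 0.1816 0.0587] [ 2.157  1.914 -0.383]
```

>>> carry_out(claw=[9,9,8,6,4,4,4,4,4,4,4], delta_pos=[[0.6,0,1.2],[0,0,0],[0,0,0],[0,0,0],[0,0,0],[0,0,0],[0,0,0],[0,0,0],[0,0,0],[0,0,0],[0,0,0]], angular=[[0,0,0],[0,0,0],[0,0,0],[0,0,0],[0,0,0],[0,0,0],[0,0,0],[0,0,0],[0,0,0],[0,0,0],[0,0,0]], force=25)

```text
clock: 17.05
position: [0.5496, 0.1827, 0.0601]
ee_rot: [2.157, 1.914, -0.379]
force: [0.8, -0.6, 2.5]
width: 0.583
gripper_force: 25.0
```

>>> carry_out(claw=[4,4,4,4,4,4,4,4,4,4,4,4], delta_pos=[[-0.2,0,-0.5],[-0.3,0,-0.9],[-0.5,0,-1.4],[-0.5,0,-1.4],[-0.7,0,-1.9],[-0.7,0,-1.9],[-0.9,0,-2.5],[-1.0,0,-2.8],[-1.0,0,-2.8],[-1.0,0,-2.8],[-0.7,0,-1.9],[0,0,0]], angular=[[0,0,0],[0,0,0],[0,0,0],[0,0,0],[0,0,0],[0,0,0],[0,0,0],[0,0,0],[0,0,0],[0,0,0],[0,0,0],[0,0,0]])

```text
clock: 18.25
position: [0.5497, 0.1847, 0.2849]
ee_rot: [2.158, 1.913, -0.371]
force: [-0.2, 1.3, -2.7]
width: 0.585
gripper_force: 25.0
```

Run:
```python
from ik import *
s=arm.observe();print(s["position"],s["ee_rot"],s["joints"].round(2),s["gripper_force"])
L=np.array([.485,.594,.305])
P,M=final(0,.35,L+[0.0,-.24,0]);r=R.from_rotvec(s["ee_rot"])
print(P,M.as_rotvec())
plan([(P,M)],4,step=.02,ang=.1)
qq=s["joints"];rs=Slerp([0,1],R.concatenate([r,M]))
for t in np.linspace(.1,1,10):
    c,qq=solve(qq,s["position"]*(1-t)+P*t,rs(t));print("%.0e"%c,qq.round(2))
```

```text
[0.54966206 0.18473976 0.28491312] [ 2.15776522  1.91335413 -0.37106579] [-0.2   0.51 -0.61  1.44  0.5   1.57 -0.98] 24.99728500843048
[0.485      0.30684808 0.29848494] [-1.46217627 -1.46217627 -1.02280939]
16
"claw": [4, 4, 4, 4, 4, 4, 4, 4, 4, 4, 4, 4, 4, 4, 4, 4]
"delta_pos": [[0.6,-0.5,-0.3],[0.7,-0.5,-0.3],[0.7,-0.5,-0.2],[0.7,-0.4,-0.1],[0.7,-0.5,-0.0],[0.8,-0.5,0.0],[0.7,-0.4,0.1],[0.7,-0.5,0.2],[0.7,-0.5,0.2],[0.7,-0.4,0.3],[0.6,-0.4,0.4],[0.6,-0.5,0.5],[0.6,-0.4,0.5],[0.5,-0.4,0.5],[0.5,-0.4,0.6],[0.4,-0.4,0.7]]
"angular": [[0.0,0.1,-0.01],[0.01,0.1,0.0],[0.0,0.09,-0.01],[0.01,0.1,-0.01],[0.0,0.1,-0.01],[0.0,0.1,0.0],[0.01,0.09,-0.01],[0.0,0.1,-0.01],[0.01,0.1,-0.01],[0.0,0.1,0.0],[0.0,0.1,-0.01],[0.01,0.09,-0.01],[0.0,0.1,-0.01],[0.0,0.1,0.0],[0.01,0.1,-0.01],[0.0,0.1,-0.01]]
end [0.4854 0.3071 0.2985] [-1.458 -1.461 -1.029]
1e-07 [-0.1   0.45 -0.66  1.5   0.41  1.43 -0.93]
1e-07 [ 0.01  0.41 -0.71  1.56  0.29  1.31 -0.84]
1e-07 [ 0.13  0.37 -0.76  1.62  0.15  1.2  -0.73]
1e-07 [ 0.26  0.36 -0.83  1.68  0.01  1.09 -0.6 ]
2e-07 [ 0.39  0.36 -0.9   1.74 -0.14  1.   -0.45]
2e-07 [ 0.52  0.39 -1.    1.81 -0.29  0.92 -0.31]
1e-07 [ 0.63  0.46 -1.1   1.87 -0.41  0.84 -0.17]
1e-07 [ 0.71  0.57 -1.21  1.94 -0.51  0.75 -0.04]
2e-07 [ 0.73  0.65 -1.22  2.   -0.68  0.7   0.17]
2e-07 [ 0.73  0.75 -1.22  2.05 -0.87  0.67  0.41]
```

>>> carry_out(claw=[4,4,4,4,4,4,4,4,4,4,4,4,4,4,4,4,4], delta_pos=[[0.6,-0.5,-0.3],[0.7,-0.5,-0.3],[0.7,-0.5,-0.2],[0.7,-0.4,-0.1],[0.7,-0.5,0],[0.8,-0.5,0],[0.7,-0.4,0.1],[0.7,-0.5,0.2],[0.7,-0.5,0.2],[0.7,-0.4,0.3],[0.6,-0.4,0.4],[0.6,-0.5,0.5],[0.6,-0.4,0.5],[0.5,-0.4,0.5],[0.5,-0.4,0.6],[0.4,-0.4,0.7],[0,0,0]], angular=[[0,0.1,-0.01],[0.01,0.1,0],[0,0.09,-0.01],[0.01,0.1,-0.01],[0,0.1,-0.01],[0,0.1,0],[0.01,0.09,-0.01],[0,0.1,-0.01],[0.01,0.1,-0.01],[0,0.1,0],[0,0.1,-0.01],[0.01,0.09,-0.01],[0,0.1,-0.01],[0,0.1,0],[0.01,0.1,-0.01],[0,0.1,-0.01],[0,0,0]])

```text
clock: 19.95
position: [0.4837, 0.3045, 0.291]
ee_rot: [-1.464, -1.453, -1.019]
force: [-0.8, -0.3, -2.1]
width: 0.579
gripper_force: 25.0
```

Run:
```python
from ik import *
s=arm.observe();print(s["position"],s["ee_rot"],s["joints"].round(2),s["gripper_force"],s["width"])
w=arm.get_image("wrist");P={n:arm.get_image(n) for n in("scene","side")}
rs=[]
for l in("lens","phone"):
    d=arm.place_of(l,w)[:1]
    if d: print(l,uv(d[0]),d[0]["conf"])
for n,p in list(P.items())+[("wrist",w)]:
    d=arm.place_of("lens",p)[:1]
    if d: rs.append(ray(p,uv(d[0])));print(n,d[0]["conf"],uv(d[0]),atz(p,uv(d[0]),.305))
    d=arm.place_of("bottle",p)[:1]
    if d: print(n,"bottle",uv(d[0]),d[0]["conf"])
if len(rs)>1: print("tri lens",tri(rs))
W=w["frame"][:,:,::-1];S=cv2.resize(P["side"]["frame"][70:230,150:330,::-1],None,fx=1.6,fy=1.6)
o=np.zeros((600,800,3),np.uint8);o[:384,:512]=W;o[:256,512:800]=S
c=cv2.resize(P["scene"]["frame"][150:270,350:480,::-1],None,fx=2.2,fy=2.2);o[256:520,512:798]=c
cv2.imwrite("pics/w4.png",o)
```

```text
[0.48371286 0.30454788 0.2909919 ] [-1.46421522 -1.4525205  -1.01853923] [ 0.81  0.83 -1.25  2.03 -0.77  0.62  0.43] 24.997391402721405 0.5786698721186114
lens [260.9152  91.8912] 0.93
scene 0.61 [438.8864 211.2   ] [0.50094805 0.59823204 0.305     ]
scene bottle [357.9904 189.312 ] 0.56
side 0.94 [204.0832  95.1168] [0.49045486 0.59198714 0.305     ]
side bottle [307.5072 203.4816] 0.51
wrist 0.93 [260.9152  91.8912] [0.48782964 0.59555317 0.305     ]
wrist bottle [256.3072 187.8144] 0.78
tri lens [0.49065752 0.59866807 0.30166309]
```

View pics/w4.png

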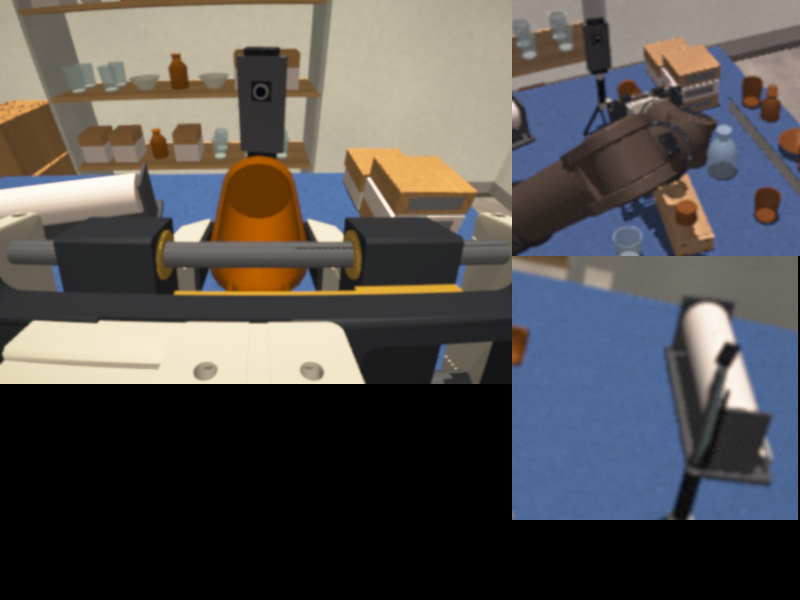

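The wrist view shows the bottle on its side between the fingers and the phone straight ahead, lens at (261,92), with the phone's left edge looking slightly taller than its right. I enlarge the phone to read its yaw.

Run:
```python
from h import *
s=arm.observe();print(s["position"])
w=arm.get_image("wrist");p=arm.get_image("scene")
a=cv2.resize(w["frame"][40:160,225:300,::-1],None,fx=5,fy=5,interpolation=cv2.INTER_CUBIC)
b=cv2.resize(p["frame"][185:265,415:465,::-1],None,fx=7,fy=7,interpolation=cv2.INTER_CUBIC)
o=np.zeros((600,800,3),np.uint8);o[:600,:375]=a;o[:560,400:750]=b
cv2.imwrite("pics/w5.png",np.clip(o.astype(float)*1.6,0,255).astype(np.uint8))
L=np.array([.4895,.596,.305])
for ps in(-.25,-.12,0,.12,.25):
    f=np.array([np.sin(ps),-np.cos(ps),0]);xx=np.array([np.cos(ps),np.sin(ps),0]);ax=L-.009*f
    X=[ax+.037*sx*xx+.005*sf*f+[0,0,z-.305] for z in(.364,.22) for sx in(-1,1) for sf in(1,-1)]
    print(ps,"wrist",((proj(w,X)-[225,40])*5).round().astype(int).tolist(),"scene",((proj(p,X)-[415,185])*7+[400,0]).round().astype(int)[:4].tolist())
```

```text
[0.48487711 0.30609919 0.29464185]
-0.25 wrist [[58, 44], [69, 40], [322, 52], [328, 48], [76, 521], [85, 509], [296, 544], [302, 532]] scene [[635, 9], [658, 17], [576, 86], [600, 95]]
-0.12 wrist [[52, 46], [59, 42], [322, 50], [323, 46], [71, 527], [77, 515], [296, 538], [298, 526]] scene [[624, 5], [648, 12], [588, 89], [613, 96]]
0 wrist [[48, 48], [51, 44], [320, 48], [316, 44], [68, 533], [70, 520], [295, 532], [292, 520]] scene [[613, 1], [638, 7], [600, 91], [625, 97]]
0.12 wrist [[46, 50], [45, 46], [315, 46], [308, 42], [67, 538], [65, 526], [291, 527], [286, 515]] scene [[602, -1], [627, 3], [611, 93], [637, 97]]
0.25 wrist [[46, 52], [40, 48], [309, 44], [297, 40], [67, 545], [61, 532], [286, 521], [277, 509]] scene [[590, -3], [615, -1], [623, 94], [649, 97]]
```

View pics/w5.png

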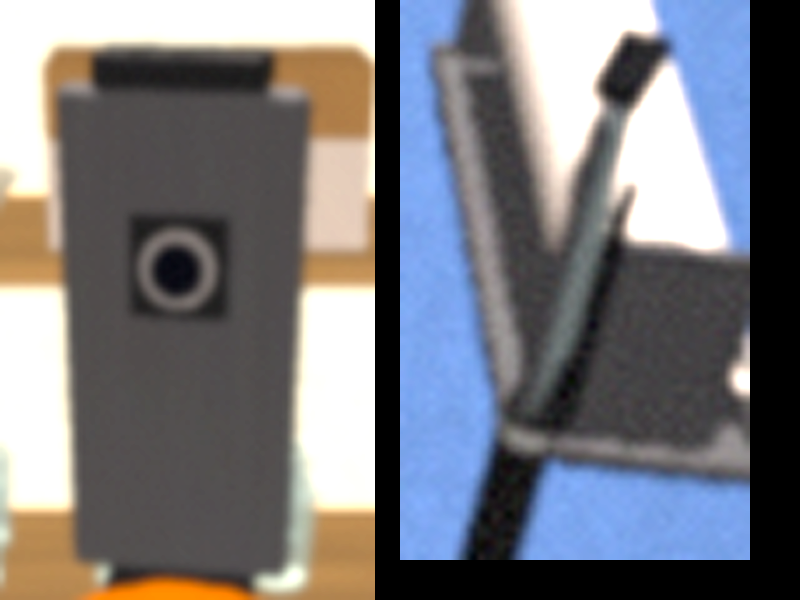

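Phone corners in the crop are (62,92), (308,98), (78,558) and (288,572). Its top and bottom edges slope like the model at a yaw of about -0.16 rad, and the scene view agrees in sign. The lens is at (0.4895, 0.596, 0.305).

Run:
```python
from ik import *
s=arm.observe();r=R.from_rotvec(s["ee_rot"]);p=s["position"]
rg=R.from_rotvec([2.157,1.914,-.379]);ax=rg.inv().apply([0,0,1])  # bottle axis in tool at grasp
ft=rg.inv().apply(np.array([.549,.187,.012])-[.5496,.1827,.0601]); ft[1]=0
foot=p+r.apply(ft);print("foot",foot,"axis",r.apply(ax))
w=arm.get_image("wrist");print("proj foot",proj(w,foot),[ (uv(d),d["conf"]) for d in arm.place_of("bottle",w)[:1]])
ps=-.16;L=np.array([.4895,.596,.305]);print("lens frame foot",[ (foot-L)@v for v in([np.cos(ps),np.sin(ps),0],[-np.sin(ps),np.cos(ps),0],[0,0,1])])
for az in(-.1,-.04,0):
  for d in(.2,.23):
    F=L+d*np.array([np.sin(ps),-np.cos(ps),0])
    a=np.array([np.sin(az),-np.cos(az),0]) # bottle z
    y=np.cross(ax,[1,0,0.]);Mt=np.c_[ax,[0,1,0],np.cross(ax,[0,1,0])];yw=np.array([np.cos(az),np.sin(az),0])
    Mw=np.c_[a,yw,np.cross(a,yw)];Q,_=np.linalg.qr(Mt);M=R.from_matrix(Mw@np.linalg.inv(Mt)) if 0 else R.align_vectors(Mw.T,Mt.T)[0]
    P=F-M.apply(ft);qq=s["joints"];m=0
    sl=Slerp([0,1],R.concatenate([r,M]))
    for t in np.linspace(.2,1,5): c,qq=solve(np.clip(qq,lo+.001,hi-.001),p*(1-t)+P*t,sl(t));m=max(m,c)
    print(az,d,P.round(3),"%.0e"%m,qq.round(2));
    if az==-.04 and d==.23: plan([(P,M)],4,step=.008,ang=.05)
```

```text
foot [0.48493007 0.35410321 0.29871906] axis [ 1.47942881e-03 -9.99998769e-01 -5.22566144e-04]
proj foot [[258.55019349 187.02151942]] [(array([258.304 , 188.8896]), 0.69)]
lens frame foot [np.float64(0.03402700207104213), np.float64(-0.23953518316045205), np.float64(-0.0062809409303484776)]
-0.1 0.2 [0.453 0.351 0.301] 3e-08 [ 0.73  0.69 -1.22  2.13 -1.12  0.56  0.6 ]
-0.1 0.23 [0.448 0.321 0.301] 2e-08 [ 0.8   0.69 -1.22  2.14 -1.05  0.61  0.57]
-0.04 0.2 [0.456 0.35  0.301] 1e-08 [ 0.72  0.74 -1.22  2.08 -0.97  0.59  0.51]
-0.04 0.23 [0.451 0.321 0.301] 1e-08 [ 0.79  0.74 -1.22  2.09 -0.92  0.64  0.49]
5
"claw": [4, 4, 4, 4, 4]
"delta_pos": [[0.2,-0.7,0.2],[0.2,-0.7,0.3],[0.3,-0.6,0.2],[0.2,-0.7,0.2],[0.2,-0.7,0.2]]
"angular": [[-0.01,0.0,0.0],[-0.01,0.0,0.0],[0.0,0.0,0.01],[-0.01,0.0,0.0],[-0.01,0.0,0.0]]
end [0.4511 0.3206 0.301 ] [-1.497 -1.438 -1.051]
0 0.2 [0.458 0.35  0.301] 1e-08 [ 0.71  0.77 -1.22  2.05 -0.89  0.62  0.46]
0 0.23 [0.453 0.321 0.301] 1e-08 [ 0.77  0.77 -1.22  2.06 -0.85  0.67  0.45]
```

>>> carry_out(claw=[4,4,4,4,4,4,4,4,4], delta_pos=[[0.2,-0.7,0.2],[0.2,-0.7,0.3],[0.3,-0.7,0.2],[0.2,-0.7,0.2],[0.2,-0.7,0.2],[0,0,0],[0,0,0],[0,0,0],[0,0,0]], angular=[[-0.02,0,0],[-0.02,0,0.01],[-0.01,0,0.01],[-0.01,0,0],[-0.01,0,0.01],[0,0,0],[0,0,0],[0,0,0],[0,0,0]])

```text
clock: 21.6
position: [0.4511, 0.3211, 0.301]
ee_rot: [-1.529, -1.41, -1.066]
force: [0.4, -0.7, -2.2]
width: 0.585
gripper_force: 25.0
```

Run:
```python
from h import *
s=arm.observe();r=R.from_rotvec(s["ee_rot"]);p=s["position"]
rg=R.from_rotvec([2.157,1.914,-.379]);ax=rg.inv().apply([0,0,1])
ft=rg.inv().apply(np.array([.549,.187,.012])-[.5496,.1827,.0601]); ft[1]=0
foot=p+r.apply(ft);print("foot",foot,"axis",r.apply(ax),s["joints"].round(3),abs(s["dq"]).max(),s["gripper_force"])
w=arm.get_image("wrist");print("proj foot",proj(w,foot),[ (uv(d),d["conf"]) for d in arm.place_of("bottle",w)[:1]])
d=arm.place_of("lens",w)[:1];print("lens xy",atz(w,uv(d[0]),.305))
ps=-.16;L=np.array([.4895,.596,.305])
for ps in(-.25,-.16,-.05):print(ps,[ round((foot-L)@v,3) for v in(np.array([np.cos(ps),np.sin(ps),0]),np.array([-np.sin(ps),np.cos(ps),0]),np.array([0,0,1]))])
sc=arm.get_image("scene")
print([(atz(sc,uv(d),.02).round(3),round(d["conf"],2)) for d in arm.look_for("stopper",sc)[:4]])
```

```text
foot [0.4548287  0.36903846 0.30530236] axis [-0.07514882 -0.99717108 -0.00157787] [ 0.831  0.726 -1.257  2.161 -1.07   0.544  0.644] 0.0050092330577114165 24.998469650745392
proj foot [[258.61907457 186.98990153]] [(array([256.2048, 186.0864]), 0.84)]
lens xy [0.48454247 0.59964742 0.305     ]
-0.25 [np.float64(0.023), np.float64(-0.228), np.float64(0.0)]
-0.16 [np.float64(0.002), np.float64(-0.23), np.float64(0.0)]
-0.05 [np.float64(-0.023), np.float64(-0.228), np.float64(0.0)]
[(array([0.696, 0.259, 0.02 ]), 0.74)]
```

```bash
python3 -c "
from cell import arm
print(arm.sign_off())"
```

```text
the job is handed in; nothing more can be done
None
```

I handed the job in with the stopper let go in the cork-lined tray and the bottle held on its side, foot about 23 cm from the lens, centred by my estimate and within about 5 degrees of square; I last saw the stopper in the tray just after letting it go, and no verdict came back.

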